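# Load the cleaning caddy and leave the pantry look-alikes

## Task

Load the three white cleaners from under the sink into the caddy: stand each one upright on the bottom of the cup that has the colour of its cap, setting it down rather than dropping it. The golden food containers look much like them but do not belong in the caddy: leave them standing where they are.

Things in the scene. Friction and masses are not known exactly. Their poses are not given: they have to be found in the camera images.
- disinfectant: Disinfectant: aerosol can, upright cylinder 52 mm in diameter, 130 mm tall (white, lilac-banded body up to 100 mm, above it a blue cap 48 mm in diameter). Origin: centre of the underside, z up. 0.15 to 0.31 kg. White spot on top. One of the cleaners.
- scouring_powder: Scouring powder: shaker canister, upright cylinder 60 mm in diameter, 110 mm tall (white, lilac-banded body, green lid with six holes on the top 12 mm). Origin: centre of the underside, z up. 0.21 to 0.42 kg. White spot on top. One of the cleaners.
- descaler: Descaler: flat bottle, upright block 52 mm along its own x, 36 mm along its own y, 92 mm tall, with a round red cap 27 mm in diameter on top (118 mm tall in all); white, lilac-banded body. Origin: centre of the underside, z up. 0.17 to 0.35 kg. White spot on top. One of the cleaners.
- oil_spray: Cooking-oil spray: aerosol can, upright cylinder 52 mm in diameter, 130 mm tall (golden-yellow, brown-banded body up to 100 mm, above it a blue cap 48 mm in diameter). Origin: centre of the underside, z up. 0.15 to 0.31 kg. Golden spot on top. A food look-alike: stays where it is.
- cheese_shaker: Grated-cheese shaker: shaker canister, upright cylinder 60 mm in diameter, 110 mm tall (golden-yellow, brown-banded body, green lid with six holes on the top 12 mm). Origin: centre of the underside, z up. 0.21 to 0.42 kg. Golden spot on top. A food look-alike: stays where it is.
- sauce_bottle: Sauce bottle: flat bottle, upright block 52 mm along its own x, 36 mm along its own y, 92 mm tall, with a round red cap 27 mm in diameter on top (118 mm tall in all); golden-yellow, brown-banded body. Origin: centre of the underside, z up. 0.17 to 0.35 kg. Golden spot on top. A food look-alike: stays where it is.
- red_cup: The red cup of the caddy: square, open-topped, 88 mm outside, 80 mm inside, 45 mm tall. Origin: centre of its underside, 4 mm above the counter; its inner floor lies 8 mm, its rim 49 mm above the counter. The cups are fixed in one row, 98 mm apart along their own x axes, in any order, in a low grey tray (306 x 106 mm, walls 22 mm, a low grip at each end).
- blue_cup: The blue cup of the caddy: square, open-topped, 88 mm outside, 80 mm inside, 45 mm tall. Origin: centre of its underside, 4 mm above the counter; its inner floor lies 8 mm, its rim 49 mm above the counter. The cups are fixed in one row, 98 mm apart along their own x axes, in any order, in a low grey tray (306 x 106 mm, walls 22 mm, a low grip at each end).
- green_cup: The green cup of the caddy: square, open-topped, 88 mm outside, 80 mm inside, 45 mm tall. Origin: centre of its underside, 4 mm above the counter; its inner floor lies 8 mm, its rim 49 mm above the counter. The cups are fixed in one row, 98 mm apart along their own x axes, in any order, in a low grey tray (306 x 106 mm, walls 22 mm, a low grip at each end).
Not all that is in view belongs to the job. Leave any turquoise look-alike of the descaler alone.

How it is judged:
At the end, for the whole second after the job is handed in: Each white cleaner stands on the inner floor (within 10 mm of the underside) of the cup of its cap's colour, at most 25 mm off centre along each cup axis, upright within 0.1 rad and at rest; each golden look-alike stands upright, at rest, within 30 mm of where it started (x of disinfectant in the frame of blue_cup between -0.025 and 0.025 m and y of disinfectant in the frame of blue_cup between -0.025 and 0.025 m and z of disinfectant in the frame of blue_cup below 0.01 m and angle between each of disinfectant, scouring_powder, descaler, oil_spray, cheese_shaker, sauce_bottle's own z axis and vertical below 0.1 rad and linear speed of each of disinfectant, scouring_powder, descaler, oil_spray, cheese_shaker, sauce_bottle below 0.02 m/s and angular speed of each of disinfectant, scouring_powder, descaler below 0.2 rad/s and x of scouring_powder in the frame of green_cup between -0.025 and 0.025 m and y of scouring_powder in the frame of green_cup between -0.025 and 0.025 m and z of scouring_powder in the frame of green_cup below 0.01 m and x of descaler in the frame of red_cup between -0.025 and 0.025 m and y of descaler in the frame of red_cup between -0.025 and 0.025 m and z of descaler in the frame of red_cup below 0.01 m and distance of each of oil_spray, cheese_shaker, sauce_bottle from where it was at the start of the episode below 0.03 m); the robot touches nothing.
It fails at once if a cleaner is dropped or flung (faster than 0.7 m/s while out of the fingers) ((linear speed of disinfectant above 0.7 m/s and contact force between the fingers and disinfectant below 0.05 N) or (linear speed of scouring_powder above 0.7 m/s and contact force between the fingers and scouring_powder below 0.05 N) or (linear speed of descaler above 0.7 m/s and contact force between the fingers and descaler below 0.05 N)).
It fails at once if a golden look-alike is moved by more than 30 mm or knocked over (distance of any of oil_spray, cheese_shaker, sauce_bottle from where it was at the start of the episode above 0.03 m or angle between any of oil_spray, cheese_shaker, sauce_bottle's own z axis and vertical above 0.4 rad).
It also fails if it takes over 96 s, if anything falls off the work surface, if the arm or the gripper's body presses on something with over 40 N, if the wrist force passes 120 N, or if a joint passes its speed limit or range.

## Robot

A 7-joint arm with a two-finger parallel gripper is mounted at the origin on the work surface. World frame = base frame: x ahead of the robot, y to its left, z up, the work surface at z = 0. Lengths are in m, angles in rad, forces in N, time in s.
With the tool pointing down it reaches from about 0.4 to 0.85 m from the base axis. Payload 4.5 kg.
Tool frame: the origin (TCP) lies between the finger pads; the fingertips stand 11 mm ahead of it and the grasp point (between the pads) lies 8 mm behind it (r.tip_reach is the distance from the TCP to the fingertips, in m); x points along the fingers, y is the direction in which the jaws open and shut, and the axes are right-handed (so a half turn about x gives the same grasp; the last joint's range is limited). The gripper opens to 88 mm and grips with 3 to 60 N. Pads are 18 mm wide; open, the fingers measure 123 mm over their backs; the gripper's body (75 mm by 187 mm) begins 45 mm behind the grasp point.
Start: joints at [-1.227, 0.689, -0.195, 1.565, 0.157, 0.902, -0.215], TCP at [0.191, 0.595, 0.25] pointing down, gripper open.
Joint ranges: [-3.01, 3.01], [-0.46, 2.08], [-1.47, 1.51], [0.13, 2.56], [-1, 4.14], [0.04, 2.09], [-2.66, 2.66]. Speed limits (rad/s): [2.57, 2.57, 3.14, 3.14, 3.14, 3.14, 3.14].

## Interface

Orientations are given as a unit quaternion [x, y, z, w].
In Python, from plant import r gives the robot as it stands.
- The arm moves only by the tool drive_tool, never from a script. Its argument "deltas" is a list of rows, each a list of 3 entries, a list of its own where there are three numbers: the turn, a rotation vector about the tool's x, y, z in degrees, then the shift along the tool's x, y, z in cm, then the finger opening in cm, from 0 to 8.81. A call has 1 to 12 rows; each row shifts and turns the commanded pose from where the row before left it, along the tool's axes as they then stand; what a row does not reach is not made up. A row lasts 1/12 s, in which the tool goes at most 41.7 mm and 7.16 degrees, less where a joint would pass 70% of its speed; a pose out of reach is approached as far as the arm can. A call is refused whole if a number of a shift passes 4.17 or a number of a turn 7.16, either way. A call with a gripper value outside its range is refused whole. The fingers move at their own pace and stop on an object; "force" is the grip in N (left out, the last holds). Time passes only in rows, so rows that do not move let the fingers close. It gives the time, the measured TCP pose, the force and the opening at its end, in the units of the state.
- r.get_state(): the state, without advancing time (a new reading comes with each control period).
- r.snapshot(name): name is "scene" or "side" or "wrist"; returns a dict with "color" (420x560x3 uint8, red, green, blue), "fov_y" (degrees; the focal length in pixels is half the picture's height over the tangent of half this angle, whatever the lens; pixels are square), "cx", "cy" (the principal point, pixels), "k1" (the pictures are not rectified: a ray, as slopes to the right and down, at radius r is drawn at 1 + k1 r^2 times it, then the intrinsics apply), "extrinsics" (4x4, takes a point from world to camera coordinates); the wrist camera has in their place "tool_from_camera" (4x4, takes a point from camera to tool coordinates, whose origin is the TCP and whose axes are the tool frame's). Camera axes: x right, y up, looking along -z (the intrinsics and any distortion apply to the point x, -y, -z); pixel columns grow to the right and rows downward; lengths in m; the calibration is good to about 2 mm. A picture is of the moment at which its call begins: read the wrist's pose just before it. There is no depth.
- r.finish_job(): hands the job in, once; it reports no verdict.
The state is a dict: "clock": time; "q": joint angles; "qd": joint speeds; "joint_torque": joint torques, N m; "tool_pos": TCP position; "eef_rot": TCP orientation; "contact_force": force on the tool from outside, world axes, zero at the start; "moment": the same for the moment, N m; "opening": opening from 0.0 (shut) to 1.0 (fully open).
Only numpy, scipy, OpenCV 4.12 (cv2) and the standard library are available. Lean on these libraries where they do the work, as an engineer would, in place of code of your own. Each camera call takes 0.05 s, during which the arm holds its last target. There are 200 camera calls.

## Working session

There is one attempt and no reset: what is moved stays moved. The work goes in short steps, Python scripts to look and compute and a tool call to move; the robot and the scene stay as the last step left them, time stands still between calls to the robot, and variables do not carry over. Pictures are saved under pics/ and viewed, about 12 in all and at most 16, crops included, and the job is handed in when it is done.

Besides the shell and the picture viewer there is one more tool, called after "Call:" by a JSON object that holds its "op" and its "data". drive_tool: Moves the arm, as the interface text tells. Its arguments: {"type":"object","properties":{"deltas":{"type":"array","items":{"type":"array"}},"force":{"type":"number"}},"required":["deltas"]}

```bash
mkdir -p pics; ls
python3 - <<'E'
from plant import r
import cv2
s=r.get_state();print({k:(s[k]) for k in('clock','tool_pos','eef_rot','opening')})
for n in("scene","side"):
    d=r.snapshot(n);cv2.imwrite(f"pics/{n}0.png",cv2.resize(d["color"][:,:,::-1],None,fx=1.4,fy=1.4))
    print(n,{k:v for k,v in d.items() if k!='color'})
E
```

```text
pics
{'clock': 0.0, 'tool_pos': array([0.19040639, 0.59462501, 0.24890973]), 'eef_rot': array([ 0.10840606,  0.69869811, -0.10972612,  0.69859091]), 'opening': 0.9954043828057387}
scene {'fov_y': 52.33285262430853, 'cx': 271.3670490415563, 'cy': 214.9532979203891, 'k1': 0.04254951817076478, 'extrinsics': array([[ 0.18664558,  0.98242161,  0.00334853, -0.10888094],
       [-0.74338978,  0.13900308,  0.65425513,  0.37944618],
       [ 0.64228892, -0.12460309,  0.7562665 , -1.46240971],
       [ 0.        ,  0.        ,  0.        ,  1.        ]])}
side {'fov_y': 57.52779297544646, 'cx': 277.5632974255355, 'cy': 213.52124739577775, 'k1': -0.05427699130266367, 'extrinsics': array([[ 0.77270114, -0.63460346,  0.01453934, -0.3963725 ],
       [ 0.35900895,  0.45579409,  0.81447181, -0.23743316],
       [-0.52349357, -0.62412354,  0.58002093, -0.66022004],
       [ 0.        ,  0.        ,  0.        ,  1.        ]])}
```

View pics/scene0.png

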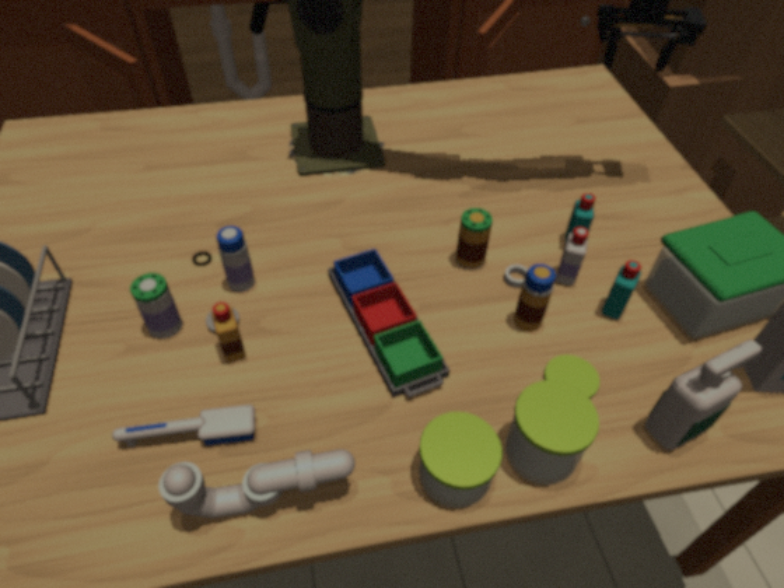

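View pics/side0.png

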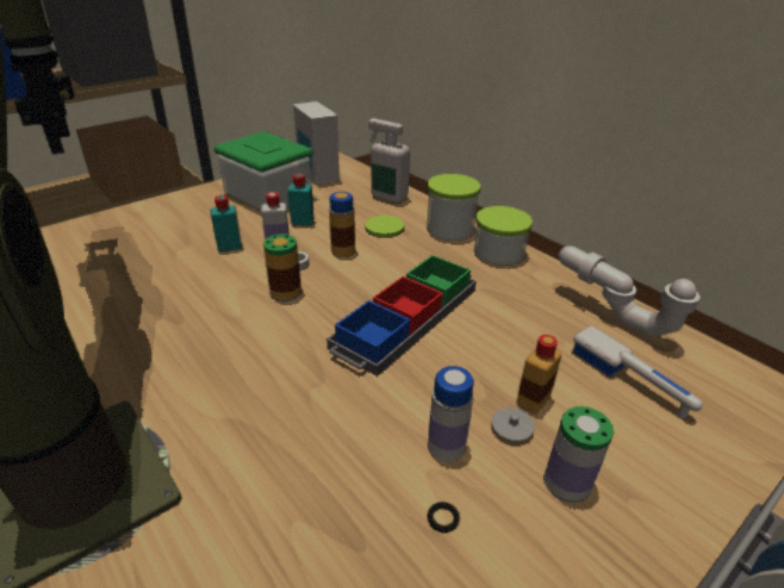

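The red caps are the sauce bottle (222,310, gold), the white descaler (579,235) and two turquoise bottles (587,200 and 631,268). The blue caps are the white disinfectant (231,235) and the gold oil spray (541,275). The green lids are the white scouring powder (152,285) and the gold cheese shaker (476,218). The cups run blue (363,275), red (385,312), green (408,353) in scene/1.4 pixels. I'll measure by casting rays from the cap spots.

```bash
cat > h.py <<'E'
import numpy as np,cv2
from scipy.spatial.transform import Rotation as R
from plant import r
def cam(n):
    s=r.get_state(); d=r.snapshot(n)
    if n=="wrist":
        T=np.eye(4);T[:3,:3]=R.from_quat(s["eef_rot"]).as_matrix();T[:3,3]=s["tool_pos"]
        d["pose"]=T@d["tool_from_camera"]
    else: d["pose"]=np.linalg.inv(d["extrinsics"])
    f=d["color"].shape[0]/2/np.tan(np.radians(d["fov_y"]/2))
    d["K"]=np.array([[f,0,d["cx"]],[0,f,d["cy"]],[0,0,1.]]);d["D"]=np.array([d["k1"],0,0,0.])
    return d
def rays(d,px):
    u=cv2.undistortPoints(np.float64(px).reshape(-1,1,2),d["K"],d["D"])[:,0]
    v=np.c_[u[:,0],-u[:,1],-np.ones(len(u))]@d["pose"][:3,:3].T
    return d["pose"][:3,3],v
def onplane(d,px,z):
    o,v=rays(d,px);return o+v*((z-o[2])/v[:,2:])
def project(d,P):
    p=(np.atleast_2d(P)-d["pose"][:3,3])@d["pose"][:3,:3]*[1,-1,-1]
    return cv2.projectPoints(p.reshape(-1,1,3),np.zeros(3),np.zeros(3),d["K"],d["D"])[0][:,0]
HUE={"red":(0,8,172,180),"green":(50,80,50,80),"blue":(100,125,100,125)}
def mask(img,c,smin=110,vmin=40):
    h,s,v=cv2.split(cv2.cvtColor(img,cv2.COLOR_RGB2HSV));a=HUE[c]
    return ((((h>=a[0])&(h<=a[1]))|((h>=a[2])&(h<=a[3])))&(s>=smin)&(v>=vmin)).astype(np.uint8)
def comps(m,amin=20):
    n,l,st,ce=cv2.connectedComponentsWithStats(m)
    return [(st[i],ce[i],l==i) for i in range(1,n) if st[i][4]>=amin]
def spot(d,cm):
    "centre of the non-cap patch inside hull of cap mask"
    c=np.argwhere(cm)[:,::-1].astype(np.int32)
    m=np.zeros(cm.shape,np.uint8);cv2.fillConvexPoly(m,cv2.convexHull(c),1)
    m=m&~cm.astype(np.uint8)
    m=m&(d["color"].max(2)>110)
    k=comps(m.astype(np.uint8),3)
    return max(k,key=lambda t:t[0][4])[1] if k else None
E
python3 - <<'E'
from h import *
for n in("scene","side"):
    d=cam(n)
    for c in HUE:
        for st,ce,m in comps(mask(d["color"],c),40):
            if st[4]>9000: continue
            sp=spot(d,m);z={"red":.118,"green":.11,"blue":.13}[c]
            col=d["color"][int(sp[1]),int(sp[0])] if sp is not None else None
            print(n,c,st,'cen@.049',onplane(d,ce,.049)[0][:2].round(3),'spot',None if sp is None else (sp.round(1),onplane(d,sp,z)[0][:2].round(3),col))
E
```

```text
scene red [415 139  10  11  69] cen@.049 [0.366 0.478] spot None
scene red [409 162  11  13  91] cen@.049 [0.459 0.422] spot (array([414.8, 164.7]), array([0.514, 0.383]), array([143, 131, 117], dtype=uint8))
scene red [445 186  13  13  92] cen@.049 [0.565 0.478] spot (array([452.5, 188.5]), array([0.611, 0.438]), array([ 68, 111,  99], dtype=uint8))
scene red [ 252  201   45   46 1142] cen@.049 [0.573 0.005] spot (array([288. , 209.5]), array([0.604, 0.035]), array([144,  99,  64], dtype=uint8))
scene red [152 217  12  13  86] cen@.049 [ 0.531 -0.273] spot (array([157. , 219.4]), array([ 0.579, -0.263]), array([148, 115,  53], dtype=uint8))
scene green [330 149  21  16 189] cen@.049 [0.379 0.236] spot (array([340. , 154.7]), array([0.434, 0.212]), array([150, 117,  53], dtype=uint8))
scene green [ 474  150   86   64 3631] cen@.049 [0.561 0.683] spot (array([513.8, 156.5]), array([0.525, 0.65 ]), array([128, 114,  73], dtype=uint8))
scene green [ 94 196  25  19 252] cen@.049 [ 0.447 -0.4  ] spot (array([105.1, 203. ]), array([ 0.498, -0.382]), array([151, 149, 135], dtype=uint8))
sce
[... 1588 characters left out ...]
[  0  26  19  45 332] cen@.049 [0.297 2.322] spot None
side blue [236 139  15  13 149] cen@.049 [0.68  0.377] spot (array([243.4, 139.6]), array([0.605, 0.266]), array([172, 132,  61], dtype=uint8))
side blue [ 239  215   54   44 1493] cen@.049 [ 0.452 -0.032] spot None
side blue [410 246  35  22 220] cen@.049 [ 0.67  -0.297] spot (array([436.8, 257.2]), array([ 0.592, -0.349]), array([132, 123, 115], dtype=uint8))
side blue [311 262  27  28 485] cen@.049 [ 0.461 -0.204] spot (array([324.4, 269.1]), array([ 0.413, -0.244]), array([174, 171, 158], dtype=uint8))
side blue [467 265  25  17  46] cen@.049 [ 0.716 -0.395] spot None
side blue [537 388  23  22 175] cen@.049 [ 0.544 -0.599] spot None
```

```bash
cat >> h.py <<'E'
def plan(x,y,z,yaw=None):
    "tool-frame shift (cm) to bring TCP to xyz; turn about tool x (deg) to bring jaw axis to world angle yaw (deg, mod 180). shift is in the frame AFTER the turn"
    s=r.get_state();M=R.from_quat(s["eef_rot"]).as_matrix()
    a=np.degrees(np.arctan2(M[1,1],M[0,1]));t=0
    if yaw is not None:t=-((yaw-a+90)%180-90)
    d=np.array([x,y,z])-s["tool_pos"]
    M0=M;M2=M0@R.from_rotvec([np.radians(t),0,0]).as_matrix()
    print("clk",round(s["clock"],2),"tcp",s["tool_pos"].round(4),"jaw",a.round(1),"down",M[:,0].round(3),"q7",s["q"].round(2)[-1],"open",round(s["opening"],3),"F",s["contact_force"].round(1))
    print("turn x",round(t,2),"shift before-turn frame",(M0.T@d*100).round(2)," after-turn frame",(M2.T@d*100).round(2))
E
python3 - <<'E'
from h import *
plan(.5135,.3835,.25,90)
print(r.get_state()["q"].round(3))
d=cam("wrist");print(d["tool_from_camera"].round(3),d["fov_y"])
E
```

```text
clk 0.2 tcp [0.1904 0.5949 0.2492] jaw 72.3 down [-0.    -0.001 -1.   ] q7 -0.22 open 0.996 F [-0.   0.4 -0.2]
turn x -17.75 shift before-turn frame [ -0.06 -10.29  37.21]  after-turn frame [ -0.06 -21.14  32.31]
[-1.227  0.69  -0.195  1.566  0.157  0.903 -0.215]
[[-0.001  0.319 -0.948 -0.135]
 [ 1.    -0.001 -0.001 -0.   ]
 [-0.001 -0.948 -0.319 -0.084]
 [ 0.     0.     0.     1.   ]] 60.58159969026901
```

Call:
{"op": "drive_tool", "data": {"deltas": [[[0, 0, 0], [0, -0.86, 3.1], 8.8], [[0, 0, 0], [0, -0.86, 3.1], 8.8], [[0, 0, 0], [0, -0.86, 3.1], 8.8], [[0, 0, 0], [0, -0.86, 3.1], 8.8], [[0, 0, 0], [0, -0.86, 3.1], 8.8], [[0, 0, 0], [0, -0.86, 3.1], 8.8], [[0, 0, 0], [0, -0.86, 3.1], 8.8], [[0, 0, 0], [0, -0.86, 3.1], 8.8], [[0, 0, 0], [0, -0.86, 3.1], 8.8], [[0, 0, 0], [0, -0.86, 3.1], 8.8], [[0, 0, 0], [0, -0.86, 3.1], 8.8], [[0, 0, 0], [0, -0.86, 3.1], 8.8]]}}

```text
clock: 1.25
tool_pos: [0.5145, 0.3824, 0.2497]
eef_rot: [0.109, 0.699, -0.109, 0.699]
contact_force: [-0.6, -0.1, 0.4]
opening: 0.999
```

Run:
```python
from h import *
plan(.5135,.3835,.25)
d=cam("wrist");cv2.imwrite("pics/w1.png",d["color"][:,:,::-1])
for st,ce,m in comps(mask(d["color"],"red"),60):
    sp=spot(d,m);print(st,ce.round(1),onplane(d,ce,.115)[0].round(3),None if sp is None else (sp.round(1),onplane(d,sp,.118)[0].round(4)))
print(project(d,[[.5135,.3835,.118],[.5135,.3835,.092]]))
```

```text
clk 1.25 tcp [0.5145 0.3824 0.2497] jaw 72.2 down [-0. -0. -1.] q7 0.38 open 0.999 F [-0.6 -0.1  0.4]
turn x 0 shift before-turn frame [-0.03  0.07 -0.13]  after-turn frame [-0.03  0.07 -0.13]
[293  50  14  31 230] [298.7  64.7] [0.424 0.424 0.115] (array([303.9,  65.8]), array([0.4261, 0.4274, 0.118 ]))
[314  56  17  25 165] [324.2  68. ] [0.432 0.441 0.115] (array([319.2,  68.3]), array([0.4309, 0.4371, 0.118 ]))
[264 182  33  37 592] [279.6 198.4] [0.514 0.381 0.115] (array([282.9, 201.4]), array([0.5164, 0.3834, 0.118 ]))
[  0 260  36  35 757] [ 12.3 281.3] [0.515 0.132 0.115] None
[356 264  23  32 407] [365.6 276.2] [0.602 0.43  0.115] (array([370.3, 285.3]), array([0.6105, 0.4317, 0.118 ]))
[[281.94345045 198.03111844]
 [281.85022865 188.93480082]]
```

View pics/w1.png

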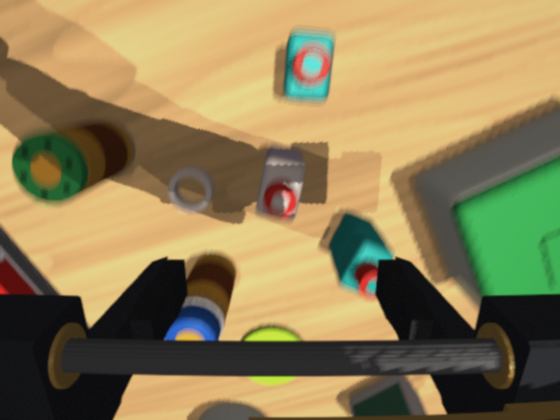

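The white descaler's cap is at (280,198). It's long in the image's vertical direction, so the jaws already roughly span its 36 mm side. The turquoise bottles are at (310,65) and (360,270), and the oil spray is at (190,330). I'll check the yaw in a sharp close crop.

Call:
{"op": "drive_tool", "data": {"deltas": [[[0, 0, 0], [0, 0, -1.5], 6.5], [[0, 0, 0], [0, 0, -1.5], 6.5], [[0, 0, 0], [0, 0, 0], 6.5], [[0, 0, 0], [0, 0, 0], 6.5]]}}

```text
clock: 1.63
tool_pos: [0.4842, 0.3932, 0.2498]
eef_rot: [0.108, 0.699, -0.108, 0.699]
contact_force: [0.0, 0.1, 0.2]
opening: 0.739
```

Run:
```python
from h import *
plan(.5135,.3835,.25)
d=cam("wrist");im=d["color"]
c=project(d,[[.5135,.3835,.09]])[0].astype(int);print(c)
x0,y0=c[0]-70,c[1]-80
cv2.imwrite("pics/w2.png",cv2.resize(im[y0:y0+140,x0:x0+140,::-1],None,fx=4,fy=4,interpolation=cv2.INTER_CUBIC));print(x0,y0)
for st,ce,m in comps(mask(im,"red"),60):
    sp=spot(d,m)
    if sp is not None: print(st,sp.round(1),onplane(d,sp,.118)[0].round(4))
```

```text
clk 1.63 tcp [0.4842 0.3932 0.2498] jaw 72.4 down [-0.  0. -1.] q7 0.34 open 0.739 F [0.  0.1 0.2]
turn x 0 shift before-turn frame [-0.02 -0.04  3.09]  after-turn frame [-0.02 -0.04  3.09]
[280 223]
210 143
[293  89  37  36 700] [310.8 106.7] [0.4238 0.4349 0.118 ]
[264 214  32  37 724] [279.4 237. ] [0.5139 0.3825 0.118 ]
```

View pics/w2.png

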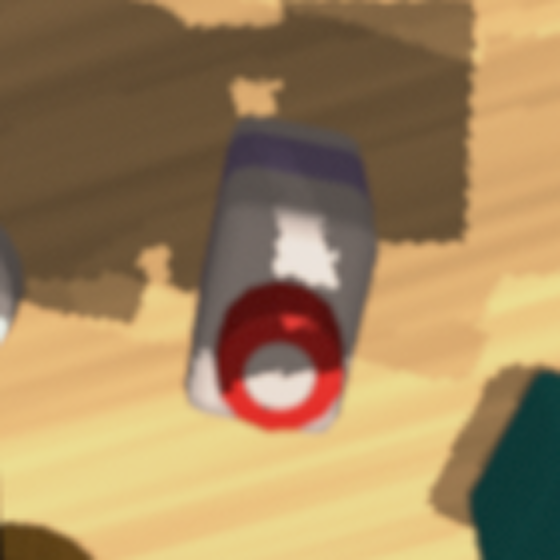

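The crop confirms the white body with its red cap. I'll get the yaw from the shoulder corners at (190,405), (335,432), (377,225) and (215,205), and move.

Run:
```python
from h import *
d=cam("wrist")
p=np.array([[190,405],[335,432],[377,225],[215,205]])/4+[210,143]
P=onplane(d,p,.090)[:,:2];print(P.round(4),P.mean(0))
for i in range(4):
    e=P[(i+1)%4]-P[i];print(np.linalg.norm(e).round(4),np.degrees(np.arctan2(e[1],e[0])).round(1))
```

```text
[[0.5273 0.3571]
 [0.5436 0.3862]
 [0.4994 0.4091]
 [0.4846 0.3774]] [0.51370426 0.38246453]
0.0333 60.8
0.0498 152.6
0.035 -115.0
0.0473 -25.4
```

```bash
python3 -c "
from h import *
plan(.5137,.3825,.070,63.3)"
```

```text
clk 1.73 tcp [0.4856 0.3924 0.2498] jaw 72.2 down [ 0.001 -0.    -1.   ] q7 0.34 open 0.736 F [ 1.2 -0.6  1. ]
turn x 8.93 shift before-turn frame [17.98 -0.09  2.96]  after-turn frame [17.98  0.37  2.94]
```

Call:
{"op": "drive_tool", "data": {"deltas": [[[4.45, 0, 0], [0, 0, 0], 6.5], [[4.45, 0, 0], [0, 0, 0], 6.5], [[0, 0, 0], [0, 0.18, 1.48], 6.5], [[0, 0, 0], [0, 0.18, 1.48], 6.5], [[0, 0, 0], [3, 0, 0], 6.5], [[0, 0, 0], [3, 0, 0], 6.5], [[0, 0, 0], [3, 0, 0], 6.5], [[0, 0, 0], [3, 0, 0], 6.5], [[0, 0, 0], [2.5, 0, 0], 6.5], [[0, 0, 0], [2.0, 0, 0], 6.5], [[0, 0, 0], [1.5, 0, 0], 6.5], [[0, 0, 0], [0, 0, 0], 6.5]]}}

```text
clock: 2.73
tool_pos: [0.512, 0.3806, 0.0662]
eef_rot: [0.161, 0.689, -0.165, 0.687]
contact_force: [-0.4, 0.2, 0.6]
opening: 0.738
```

```bash
python3 -c "
from h import *
plan(.5137,.3825,.070,63.3)"
```

```text
clk 2.73 tcp [0.512  0.3806 0.0662] jaw 63.3 down [-0.004 -0.004 -1.   ] q7 0.21 open 0.738 F [-0.4  0.2  0.6]
turn x 0.02 shift before-turn frame [-0.38  0.24  0.07]  after-turn frame [-0.38  0.24  0.07]
```

Call:
{"op": "drive_tool", "data": {"deltas": [[[0, 0, 0], [-0.4, 0.2, 0], 6.5], [[0, 0, 0], [0, 0, 0], 6.5], [[0, 0, 0], [0, 0, 0], 3], [[0, 0, 0], [0, 0, 0], 3], [[0, 0, 0], [0, 0, 0], 2], [[0, 0, 0], [0, 0, 0], 2], [[0, 0, 0], [0, 0, 0], 2], [[0, 0, 0], [0, 0, 0], 2]], "force": 20}}

```text
clock: 3.4
tool_pos: [0.5139, 0.3842, 0.0742]
eef_rot: [0.163, 0.688, -0.163, 0.688]
contact_force: [-0.3, -0.9, 4.4]
opening: 0.415
```

Run:
```python
from h import *
d=cam("scene");im=d["color"]
a=im[170:290,225:325,::-1]
e=cam("side");b=e["color"][170:270,225:345,::-1]
cv2.imwrite("pics/c1.png",np.hstack([cv2.resize(a,(400,480),interpolation=cv2.INTER_CUBIC),np.vstack([cv2.resize(b,(400,333),interpolation=cv2.INTER_CUBIC),np.zeros((147,400,3),np.uint8)])]))
```

```text
(no output)
```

View pics/c1.png

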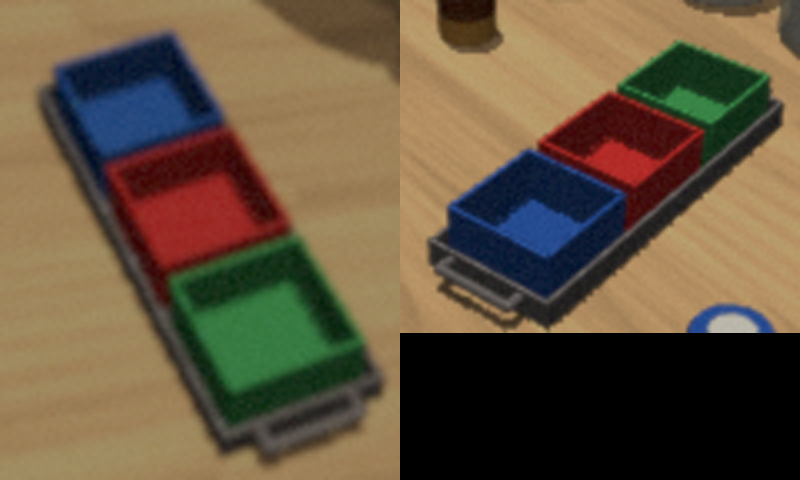

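Run:
```python
from h import *
d=cam("scene");e=cam("side")
S={"blue":[(57,68),(175,35),(222,125),(105,160)],"red":[(107,168),(233,130),(288,228),(165,272)],"green":[(170,280),(300,236),(362,343),(222,395)]}
Q={"blue":[(130,152),(225,192),(146,255),(50,207)],"red":[(212,94),(303,130),(226,187),(140,147)],"green":[(281,42),(369,74),(306,122),(219,87)]}
C=[]
for k in S:
    A=onplane(d,np.array(S[k])/4+[225,170],.049)[:,:2];B=onplane(e,np.array(Q[k])/3.3333+[225,170],.049)[:,:2]
    print(k,A.mean(0).round(4),B.mean(0).round(4),"sides",np.linalg.norm(A-np.roll(A,1,0),axis=1).round(3),np.linalg.norm(B-np.roll(B,1,0),axis=1).round(3))
    C+=[(A.mean(0)+B.mean(0))/2]
C=np.array(C);v=C[2]-C[0];print(np.linalg.norm(v)/2,np.degrees(np.arctan2(v[1],v[0])),C.mean(0))
u=v/np.linalg.norm(v);print((C.mean(0)+np.outer([-.098,0,.098],u)).round(4))
plan(*C.mean(0),.25,np.degrees(np.arctan2(v[1],v[0]))+90)
```

```text
blue [ 0.4777 -0.0105] [ 0.4662 -0.0159] sides [0.088 0.084 0.088 0.08 ] [0.083 0.081 0.086 0.082]
red [0.5706 0.0103] [0.5583 0.0044] sides [0.091 0.086 0.087 0.082] [0.089 0.081 0.092 0.076]
green [0.6635 0.0312] [0.6548 0.0283] sides [0.087 0.086 0.086 0.089] [0.087 0.081 0.088 0.078]
0.0960191292363742 12.923868640645795 [0.56520638 0.00796771]
[[ 0.4697 -0.014 ]
 [ 0.5652  0.008 ]
 [ 0.6607  0.0299]]
clk 3.6 tcp [0.5138 0.3842 0.0741] jaw 63.3 down [ 0. -0. -1.] q7 0.21 open 0.416 F [-0.9 -2.   4.6]
turn x -39.58 shift before-turn frame [-17.58 -31.33  21.48]  after-turn frame [-17.58 -37.83  -3.41]
```

The side lengths are right, but the two views disagree by about 12 mm in x. I'll lift, turn and look at the cups from the wrist.

Call:
{"op": "drive_tool", "data": {"deltas": [[[0, 0, 0], [-1.5, 0, 0], 2], [[0, 0, 0], [-2.5, 0, 0], 2], [[-6.6, 0, 0], [-2.1, 0, 0], 2], [[-6.6, 0, 0], [-2.1, 0, 0], 2], [[-6.6, 0, 0], [-2.1, 0, 0], 2], [[-6.6, 0, 0], [-2.1, 0, 0], 2], [[-6.6, 0, 0], [-2.1, 0, 0], 2], [[-6.6, 0, 0], [-2.1, 0, 0], 2], [[0, 0, 0], [0, 0, 0], 2]]}}

```text
clock: 4.35
tool_pos: [0.5153, 0.3861, 0.2431]
eef_rot: [-0.079, 0.701, 0.082, 0.704]
contact_force: [0.2, 1.2, -2.9]
opening: 0.408
```

```bash
python3 -c "
from h import *
plan(.6,.016,.24,103)"
```

```text
clk 4.35 tcp [0.5153 0.3861 0.2431] jaw 103.1 down [ 0.005  0.005 -1.   ] q7 0.8 open 0.408 F [ 0.2  1.2 -2.9]
turn x 0.08 shift before-turn frame [  0.15 -37.96  -0.13]  after-turn frame [  0.15 -37.96  -0.07]
```

Call:
{"op": "drive_tool", "data": {"deltas": [[[0, 0, 0], [0, -2, 0], 2], [[0, 0, 0], [0, -3.5, 0], 2], [[0, 0, 0], [0, -3.8, 0], 2], [[0, 0, 0], [0, -3.8, 0], 2], [[0, 0, 0], [0, -3.8, 0], 2], [[0, 0, 0], [0, -3.8, 0], 2], [[0, 0, 0], [0, -3.8, 0], 2], [[0, 0, 0], [0, -3.8, 0], 2], [[0, 0, 0], [0, -3.8, 0], 2], [[0, 0, 0], [0, -3.5, 0], 2], [[0, 0, 0], [0, -2.4, 0], 2], [[0, 0, 0], [0, 0, 0], 2]]}}

```text
clock: 5.35
tool_pos: [0.5992, 0.005, 0.2372]
eef_rot: [-0.077, 0.704, 0.073, 0.702]
contact_force: [0.9, -1.3, -2.1]
opening: 0.413
```

Call:
{"op": "drive_tool", "data": {"deltas": [[[0, 0, 0], [0, 0, 0], 2], [[0, 0, 0], [0, 0, 0], 2]]}}

```text
clock: 5.52
tool_pos: [0.5981, 0.0152, 0.2384]
eef_rot: [-0.079, 0.703, 0.08, 0.702]
contact_force: [-0.3, 1.2, -2.7]
opening: 0.412
```

Run:
```python
from h import *
plan(.6,.016,.24,103)
d=cam("wrist");cv2.imwrite("pics/w3.png",d["color"][:,:,::-1])
```

```text
clk 5.52 tcp [0.5981 0.0152 0.2384] jaw 102.9 down [-0.002  0.001 -1.   ] q7 1.36 open 0.412 F [-0.3  1.2 -2.7]
turn x -0.11 shift before-turn frame [-0.16  0.04  0.2 ]  after-turn frame [-0.16  0.04  0.2 ]
```

View pics/w3.png

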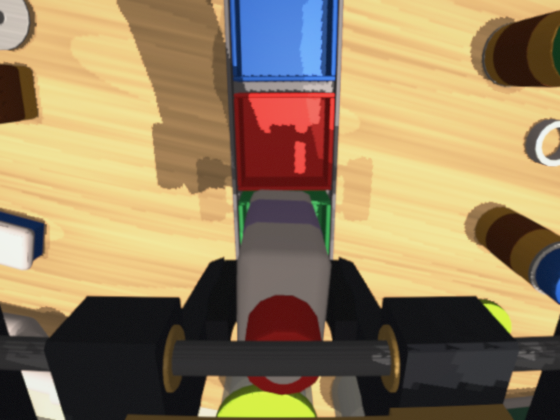

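The red cup's rim corners are at (236,94), (333,93), (332,190) and (239,190), and the grip looks straight.

Run:
```python
from h import *
d=cam("wrist")
print(plan(.6,.016,.24,103))
for q in ([(236,94),(333,93),(332,190),(239,190)],):
    P=onplane(d,q,.049)[:,:2];print(P.round(4),P.mean(0).round(4),np.linalg.norm(P-np.roll(P,1,0),axis=1).round(4))
    for a,b in((0,3),(1,2)):
        v=P[b]-P[a];print(np.degrees(np.arctan2(v[1],v[0])).round(1))
u=np.array([np.cos(np.radians(12.9)),np.sin(np.radians(12.9))])
print("red",P.mean(0),"blue",P.mean(0)-.098*u,"green",P.mean(0)+.098*u)
plan(*P.mean(0),.15)
```

```text
clk 5.62 tcp [0.5983 0.0162 0.2391] jaw 103.1 down [-0.001  0.001 -1.   ] q7 1.36 open 0.412 F [-0.1 -1.3 -2.1]
turn x 0.05 shift before-turn frame [-0.09 -0.06  0.16]  after-turn frame [-0.09 -0.06  0.16]
None
[[ 0.5308 -0.0391]
 [ 0.5109  0.0428]
 [ 0.5956  0.0653]
 [ 0.6153 -0.0199]] [0.5632 0.0123] [0.0866 0.0842 0.0876 0.0874]
12.8
14.9
red [0.56315603 0.01229343] blue [ 0.46762943 -0.00958508] green [0.65868263 0.03417194]
clk 5.62 tcp [0.5983 0.0162 0.2391] jaw 103.1 down [-0.001  0.001 -1.   ] q7 1.36 open 0.412 F [-0.1 -1.3 -2.1]
turn x 0 shift before-turn frame [ 8.91  0.39 -3.51]  after-turn frame [ 8.91  0.39 -3.51]
```

Call:
{"op": "drive_tool", "data": {"deltas": [[[0, 0, 0], [0, 0.1, -1.75], 2], [[0, 0, 0], [0, 0.1, -1.75], 2], [[0, 0, 0], [2, 0, 0], 2], [[0, 0, 0], [3, 0, 0], 2], [[0, 0, 0], [3, 0, 0], 2], [[0, 0, 0], [2.5, 0, 0], 2], [[0, 0, 0], [1.7, 0, 0], 2], [[0, 0, 0], [1.0, 0, 0], 2], [[0, 0, 0], [0.6, 0, 0], 2], [[0, 0, 0], [0.4, 0, 0], 2], [[0, 0, 0], [0, 0, 0], 2]]}}

```text
clock: 6.53
tool_pos: [0.5646, 0.0089, 0.0977]
eef_rot: [-0.08, 0.702, 0.08, 0.703]
contact_force: [-0.1, 0.2, -2.7]
opening: 0.41
```

```bash
python3 -c "
from h import *
plan(.564,.010,.083,103)"
```

```text
clk 6.53 tcp [0.5646 0.0089 0.0977] jaw 103.0 down [ 0.  0. -1.] q7 1.22 open 0.41 F [-0.1  0.2 -2.7]
turn x -0.01 shift before-turn frame [ 1.47  0.12 -0.04]  after-turn frame [ 1.47  0.12 -0.04]
```

Call:
{"op": "drive_tool", "data": {"deltas": [[[0, 0, 0], [0.4, 0.1, 0], 2], [[0, 0, 0], [0.4, 0, 0], 2], [[0, 0, 0], [0.3, 0, 0], 2], [[0, 0, 0], [0.2, 0, 0], 2], [[0, 0, 0], [0.1, 0, 0], 2], [[0, 0, 0], [0, 0, 0], 2], [[0, 0, 0], [0, 0, 0], 2]]}}

```text
clock: 7.12
tool_pos: [0.5642, 0.0092, 0.0837]
eef_rot: [-0.08, 0.703, 0.08, 0.703]
contact_force: [0.2, 0.3, -2.7]
opening: 0.41
```

Still no contact, so I'll creep down further.

Call:
{"op": "drive_tool", "data": {"deltas": [[[0, 0, 0], [0.1, 0, 0], 2], [[0, 0, 0], [0.1, 0, 0], 2], [[0, 0, 0], [0.0, 0, 0], 2], [[0, 0, 0], [0, 0, 0], 2]]}}

```text
clock: 7.45
tool_pos: [0.5645, 0.0092, 0.0821]
eef_rot: [-0.08, 0.702, 0.08, 0.703]
contact_force: [-0.3, -0.4, 1.7]
opening: 0.408
```

Call:
{"op": "drive_tool", "data": {"deltas": [[[0, 0, 0], [0, 0, 0], 6.5], [[0, 0, 0], [0, 0, 0], 6.5], [[0, 0, 0], [0, 0, 0], 6.5], [[0, 0, 0], [0, 0, 0], 6.5], [[0, 0, 0], [-1, 0, 0], 6.5], [[0, 0, 0], [-2.5, 0, 0], 6.5], [[0, 0, 0], [-4, 0, 0], 6.5], [[0, 0, 0], [-4, 0, 0], 6.5], [[0, 0, 0], [-3.5, 0, 0], 6.5], [[0, 0, 0], [0, 0, 0], 6.5]]}}

```text
clock: 8.28
tool_pos: [0.568, 0.0103, 0.2392]
eef_rot: [-0.08, 0.698, 0.08, 0.707]
contact_force: [0.7, 0.5, -0.8]
opening: 0.74
```

Run:
```python
from h import *
plan(.417,-.243,.22,90)
d=cam("scene");e=cam("side")
a=d["color"][140:290,200:350,::-1];b=e["color"][150:270,225:345,::-1]
cv2.imwrite("pics/c2.png",np.hstack([cv2.resize(a,(400,400)),cv2.resize(b,(400,400))]))
for v in (d,e):
  for st,ce,m in comps(mask(v["color"],"red"),60):
    sp=spot(v,m)
    if sp is not None: print(st,sp.round(1),onplane(v,sp,.126)[0].round(4))
```

```text
clk 8.28 tcp [0.568  0.0103 0.2392] jaw 102.9 down [ 0.013  0.002 -1.   ] q7 1.33 open 0.74 F [ 0.7  0.5 -0.8]
turn x 12.93 shift before-turn frame [  1.67 -21.3  -20.41]  after-turn frame [  1.67 -25.33 -15.12]
[415 139  10  11  69] [419.7 139.8] [0.4332 0.429  0.126 ]
[445 186  13  13  93] [451.9 188.2] [0.6162 0.4306 0.126 ]
[252 202  45  45 649] [277.3 211.6] [0.6124 0.0079 0.126 ]
[152 217  12  12  80] [157.2 219.6] [ 0.5865 -0.2608  0.126 ]
[153 139  10  11  75] [158.3 139.8] [0.4207 0.4196 0.126 ]
[384 239  14  17 164] [390.9 242.2] [ 0.5659 -0.2685  0.126 ]
```

View pics/c2.png

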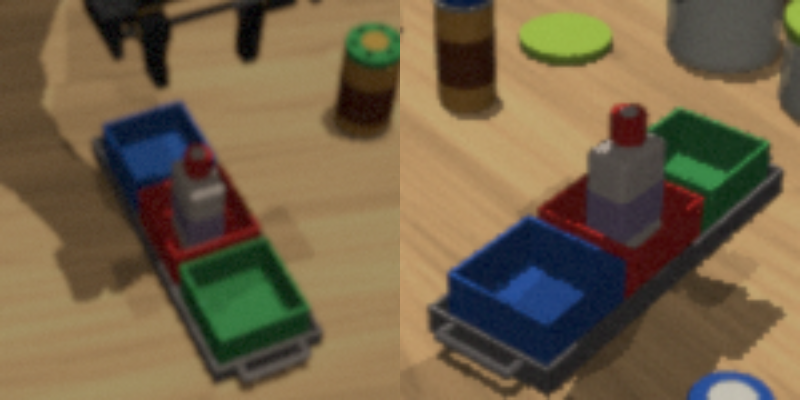

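The descaler stands upright and central in the red cup. Next is the disinfectant.

Call:
{"op": "drive_tool", "data": {"deltas": [[[0, 0, 0], [0, -1.5, -1.45], 8], [[0, 0, 0], [0, -2.2, -2.1], 8], [[0, 0, 0], [0, -2.2, -2.1], 8], [[0, 0, 0], [0, -2.2, -2.1], 8], [[0, 0, 0], [0, -2.2, -2.1], 8], [[0, 0, 0], [0, -2.2, -2.1], 8], [[0, 0, 0], [0, -2.2, -2.1], 8], [[0, 0, 0], [0, -2.2, -2.1], 8], [[0, 0, 0], [0, -2.2, -2.1], 8], [[0, 0, 0], [0, -2.2, -2.1], 8], [[0, 0, 0], [0, 0, 0], 8], [[0, 0, 0], [0, 0, 0], 8]]}}

```text
clock: 9.38
tool_pos: [0.4114, -0.2453, 0.2304]
eef_rot: [-0.078, 0.704, 0.079, 0.702]
contact_force: [0.0, 0.6, -0.9]
opening: 0.907
```

Run:
```python
from h import *
plan(.417,-.243,.22)
d=cam("wrist");cv2.imwrite("pics/w4.png",d["color"][:,:,::-1])
print(project(d,[[.417,-.243,.13]]))
for st,ce,m in comps(mask(d["color"],"blue"),60):
    sp=spot(d,m);print(st,ce,None if sp is None else (sp,onplane(d,sp,.13)[0].round(4)))
```

```text
clk 9.38 tcp [ 0.4114 -0.2453  0.2304] jaw 102.7 down [-0.003  0.001 -1.   ] q7 1.79 open 0.907 F [ 0.   0.6 -0.9]
turn x 0 shift before-turn frame [1.04 0.1  0.6 ]  after-turn frame [1.04 0.1  0.6 ]
[[281.73618418 221.56679981]]
[ 251  179   64   67 2277] [282.6302152  208.97628458] (array([293.68813559, 216.50508475]), array([ 0.4115, -0.2357,  0.13  ]))
[ 431  230  107   92 6834] [480.7039801  266.73148961] None
[181 385  57  23 674] [208.91988131 396.05341246] None
```

View pics/w4.png

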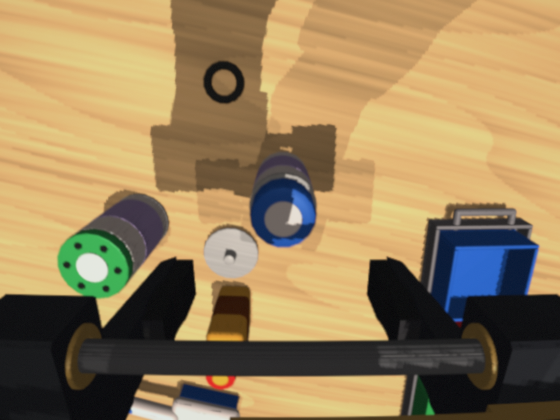

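The disinfectant's top spot is at about (283,216), so x is roughly 0.413.

Run:
```python
from h import *
d=cam("wrist");P=onplane(d,[(283,216)],.13)[0];Q=onplane(d,[(92,267)],.11)[0];print(P,Q)
plan(P[0],P[1],.082)
```

```text
[ 0.41438826 -0.24144184  0.13      ] [ 0.49912471 -0.3806975   0.11      ]
clk 9.48 tcp [ 0.4135 -0.2429  0.231 ] jaw 103.0 down [-0.001  0.002 -1.   ] q7 1.79 open 0.906 F [-0.2 -0.2  0.2]
turn x 0 shift before-turn frame [14.9   0.1   0.12]  after-turn frame [14.9   0.1   0.12]
```

Call:
{"op": "drive_tool", "data": {"deltas": [[[0, 0, 0], [2, 0.1, 0.1], 8], [[0, 0, 0], [3, 0, 0], 8], [[0, 0, 0], [3, 0, 0], 8], [[0, 0, 0], [2.5, 0, 0], 8], [[0, 0, 0], [2, 0, 0], 8], [[0, 0, 0], [1.2, 0, 0], 8], [[0, 0, 0], [0.8, 0, 0], 8], [[0, 0, 0], [0.2, 0, 0], 8], [[0, 0, 0], [0, 0, 0], 8]]}}

```text
clock: 10.23
tool_pos: [0.4148, -0.2417, 0.0844]
eef_rot: [-0.08, 0.703, 0.081, 0.702]
contact_force: [-0.5, -0.1, 0.0]
opening: 0.908
```

Call:
{"op": "drive_tool", "data": {"deltas": [[[0, 0, 0], [0, 0, 0], 5.5], [[0, 0, 0], [0, 0, 0], 5.5], [[0, 0, 0], [0, 0, 0], 4], [[0, 0, 0], [0, 0, 0], 4], [[0, 0, 0], [0, 0, 0], 4], [[0, 0, 0], [0, 0, 0], 4]]}}

```text
clock: 10.73
tool_pos: [0.4146, -0.2432, 0.0851]
eef_rot: [-0.08, 0.702, 0.079, 0.703]
contact_force: [0.2, -1.0, 4.0]
opening: 0.584
```

```bash
python3 -c "
from h import *
plan(.469,-.012,.26,103)"
```

```text
clk 10.73 tcp [ 0.4146 -0.2432  0.0851] jaw 102.9 down [ 0.001 -0.001 -1.   ] q7 1.59 open 0.584 F [ 0.2 -1.   4. ]
turn x -0.08 shift before-turn frame [-17.49  21.3   10.49]  after-turn frame [-17.49  21.29  10.52]
```

Call:
{"op": "drive_tool", "data": {"deltas": [[[0, 0, 0], [-1, 0, 0], 4], [[0, 0, 0], [-2.5, 0, 0], 4], [[0, 0, 0], [-3, 0, 0], 4], [[0, 0, 0], [-3, 0, 0], 4], [[0, 0, 0], [-2.5, 2, 1], 4], [[0, 0, 0], [-1, 3.2, 1.6], 4], [[0, 0, 0], [0, 3.2, 1.6], 4], [[0, 0, 0], [0, 3.2, 1.6], 4], [[0, 0, 0], [0, 3.2, 1.6], 4], [[0, 0, 0], [0, 3.2, 1.6], 4], [[0, 0, 0], [0, 2, 1], 4], [[0, 0, 0], [0, 1.3, 0.5], 4]]}}

```text
clock: 11.73
tool_pos: [0.4693, -0.0078, 0.2147]
eef_rot: [-0.081, 0.702, 0.082, 0.703]
contact_force: [-0.1, -0.2, -3.9]
opening: 0.582
```

Call:
{"op": "drive_tool", "data": {"deltas": [[[0, 0, 0], [0, 0, 0], 4], [[0, 0, 0], [0, 0, 0], 4]]}}

```text
clock: 11.9
tool_pos: [0.4682, -0.0114, 0.2144]
eef_rot: [-0.08, 0.703, 0.08, 0.702]
contact_force: [-0.1, -0.4, -3.5]
opening: 0.585
```

```bash
python3 -c "
from h import *
plan(.469,-.012,.097,103)
d=cam('wrist');cv2.imwrite('pics/w5.png',d['color'][:,:,::-1])"
```

```text
clk 11.9 tcp [ 0.4682 -0.0114  0.2144] jaw 103.1 down [-0.001 -0.    -1.   ] q7 1.28 open 0.585 F [-0.1 -0.4 -3.5]
turn x 0.05 shift before-turn frame [11.74 -0.07  0.08]  after-turn frame [11.74 -0.07  0.08]
```

View pics/w5.png

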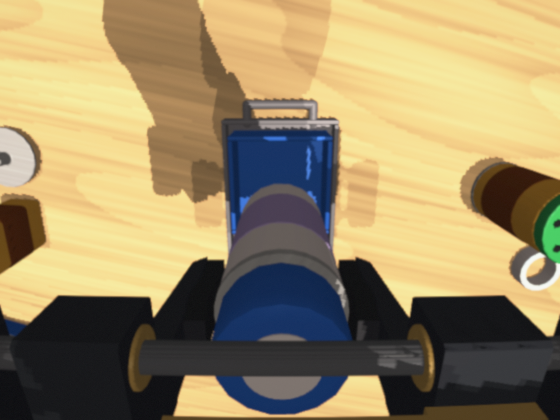

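The can (column 282) is lined up with the blue cup, which spans columns 230–333. I'll lower it.

Call:
{"op": "drive_tool", "data": {"deltas": [[[0, 0, 0], [2, 0, 0.1], 4], [[0, 0, 0], [3, 0, 0], 4], [[0, 0, 0], [2.5, 0, 0], 4], [[0, 0, 0], [1.7, 0, 0], 4], [[0, 0, 0], [1, 0, 0], 4], [[0, 0, 0], [0.7, 0, 0], 4], [[0, 0, 0], [0.4, 0, 0], 4], [[0, 0, 0], [0.3, 0, 0], 4], [[0, 0, 0], [0.1, 0, 0], 4], [[0, 0, 0], [0.1, 0, 0], 4], [[0, 0, 0], [0, 0, 0], 4], [[0, 0, 0], [0, 0, 0], 4]]}}

```text
clock: 12.95
tool_pos: [0.4701, -0.0115, 0.0971]
eef_rot: [-0.08, 0.702, 0.08, 0.703]
contact_force: [-0.6, 0.1, -2.8]
opening: 0.585
```

Call:
{"op": "drive_tool", "data": {"deltas": [[[0, 0, 0], [0.1, 0, 0], 4], [[0, 0, 0], [0.1, 0, 0], 4], [[0, 0, 0], [0.1, 0, 0], 4], [[0, 0, 0], [0.1, 0, 0], 4], [[0, 0, 0], [0, 0, 0], 4], [[0, 0, 0], [0, 0, 0], 4]]}}

```text
clock: 13.45
tool_pos: [0.47, -0.0114, 0.0931]
eef_rot: [-0.08, 0.702, 0.08, 0.703]
contact_force: [-0.6, -0.1, 5.0]
opening: 0.582
```

Call:
{"op": "drive_tool", "data": {"deltas": [[[0, 0, 0], [0, 0, 0], 7.8], [[0, 0, 0], [0, 0, 0], 7.8], [[0, 0, 0], [0, 0, 0], 7.8], [[0, 0, 0], [0, 0, 0], 7.8], [[0, 0, 0], [-1, 0, 0], 7.8], [[0, 0, 0], [-2.5, 0, 0], 7.8], [[0, 0, 0], [-4, 0, 0], 7.8], [[0, 0, 0], [-4, 0, 0], 7.8], [[0, 0, 0], [-3, 0, 0], 8.8], [[0, 0, 0], [0, 0, 0], 8.8]]}}

```text
clock: 14.28
tool_pos: [0.4729, -0.0109, 0.2428]
eef_rot: [-0.08, 0.699, 0.079, 0.706]
contact_force: [0.1, 1.5, 0.4]
opening: 0.992
```

```bash
python3 -c "
from h import *
plan(.498,-.382,.24,103)
d=cam('scene');e=cam('side')
for v in (d,e):
  for st,ce,m in comps(mask(v['color'],'blue'),60):
    sp=spot(v,m); print(st,ce.round(1),None if sp is None else onplane(v,sp,.138)[0].round(3))
"
```

```text
clk 14.28 tcp [ 0.4729 -0.0109  0.2428] jaw 102.9 down [ 0.01   0.001 -1.   ] q7 1.3 open 0.992 F [0.1 1.5 0.4]
turn x -0.08 shift before-turn frame [  0.27 -36.73  -5.85]  after-turn frame [  0.27 -36.73  -5.9 ]
[251 166  17  15 157] [258.7 174.6] None
[239 185  25  32 225] [247.4 198.8] None
[376 190  20  19 178] [384.4 201. ] [0.618 0.265 0.138]
[147 311  33   6  78] [162.5 313.7] None
[236 139   8  13  60] [239.  145.3] None
[257 193  20  20 284] [266.3 204.1] [ 0.466 -0.003  0.138]
[239 222  54  38 925] [265.6 240.2] None
[410 246  35  22 216] [425.5 257.5] [ 0.582 -0.35   0.138]
[537 388  23  21 156] [549.9 398.7] None
```

Call:
{"op": "drive_tool", "data": {"deltas": [[[0, 0, 0], [0, -2, -0.3], 8.8], [[0, 0, 0], [0, -3.5, -0.56], 8.8], [[0, 0, 0], [0, -3.8, -0.6], 8.8], [[0, 0, 0], [0, -3.8, -0.6], 8.8], [[0, 0, 0], [0, -3.8, -0.6], 8.8], [[0, 0, 0], [0, -3.8, -0.6], 8.8], [[0, 0, 0], [0, -3.8, -0.6], 8.8], [[0, 0, 0], [0, -3.8, -0.6], 8.8], [[0, 0, 0], [0, -3.8, -0.6], 8.8], [[0, 0, 0], [0, -3, -0.5], 8.8], [[0, 0, 0], [0, -1.6, -0.4], 8.8], [[0, 0, 0], [0, 0, 0], 8.8]]}}

```text
clock: 15.38
tool_pos: [0.4914, -0.3875, 0.2345]
eef_rot: [-0.077, 0.704, 0.077, 0.701]
contact_force: [-0.5, 0.1, -0.9]
opening: 0.999
```

Call:
{"op": "drive_tool", "data": {"deltas": [[[0, 0, 0], [0, 0, 0], 8.8], [[0, 0, 0], [0, 0, 0], 8.8]]}}

```text
clock: 15.55
tool_pos: [0.4939, -0.3802, 0.2363]
eef_rot: [-0.079, 0.703, 0.082, 0.702]
contact_force: [0.3, 0.2, 0.2]
opening: 1.002
```

```bash
python3 -c "
from h import *
plan(.498,-.382,.073)
d=cam('wrist');cv2.imwrite('pics/w6.png',d['color'][:,:,::-1])
for st,ce,m in comps(mask(d['color'],'green'),100):
    sp=spot(d,m); print(st,ce.round(1),None if sp is None else (sp,onplane(d,sp,.11)[0].round(4)))
    (c,ax,an)=cv2.fitEllipse(np.argwhere(m)[:,::-1].astype(np.float32)[cv2.convexHull(np.argwhere(m)[:,::-1].astype(np.float32),returnPoints=False)[:,0]]);print(c,ax,onplane(d,c,.11)[0].round(4))
"
```

```text
clk 15.55 tcp [ 0.4939 -0.3802  0.2363] jaw 103.1 down [-0.002  0.003 -1.   ] q7 2.01 open 1.002 F [0.3 0.2 0.2]
turn x 0 shift before-turn frame [16.33 -0.32  0.38]  after-turn frame [16.33 -0.32  0.38]
[ 239  164   76   75 3211] [276.3 200.4] (array([287.84771574, 202.16751269]), array([ 0.4928, -0.3743,  0.11  ]))
(276.2633056640625, 201.23068237304688) (74.20178985595703, 75.23614501953125) [ 0.4941 -0.3831  0.11  ]
```

View pics/w6.png

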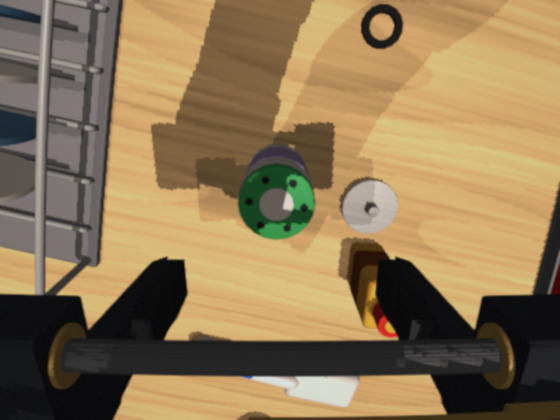

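The lid's spot is at (276,205), and the sauce bottle, stopper and dish rack are clear of the fingers. I'll descend.

Call:
{"op": "drive_tool", "data": {"deltas": [[[0, 0, 0], [2, -0.3, 0.2], 8.8], [[0, 0, 0], [3, 0, 0], 8.8], [[0, 0, 0], [3, 0, 0], 8.8], [[0, 0, 0], [3, 0, 0], 8.8], [[0, 0, 0], [2.3, 0, 0], 8.8], [[0, 0, 0], [1.4, 0, 0], 8.8], [[0, 0, 0], [0.8, 0, 0], 8.8], [[0, 0, 0], [0.4, 0, 0], 8.8], [[0, 0, 0], [0, 0, 0], 8.8], [[0, 0, 0], [0, 0, 0], 8.8]]}}

```text
clock: 16.43
tool_pos: [0.4975, -0.3846, 0.0796]
eef_rot: [-0.08, 0.702, 0.08, 0.703]
contact_force: [0.9, -0.7, 0.4]
opening: 0.998
```

Call:
{"op": "drive_tool", "data": {"deltas": [[[0, 0, 0], [0, 0, 0], 6.4], [[0, 0, 0], [0, 0, 0], 6.4], [[0, 0, 0], [0, 0, 0], 5], [[0, 0, 0], [0, 0, 0], 5], [[0, 0, 0], [0, 0, 0], 5], [[0, 0, 0], [0, 0, 0], 5]], "force": 25}}

```text
clock: 16.93
tool_pos: [0.4968, -0.3844, 0.0791]
eef_rot: [-0.08, 0.703, 0.08, 0.703]
contact_force: [-1.2, 2.1, 4.1]
opening: 0.681
```

```bash
python3 -c "
from h import *
plan(.659,.032,.24,103)"
```

```text
clk 16.93 tcp [ 0.4968 -0.3844  0.0791] jaw 103.0 down [ 0.     0.001 -1.   ] q7 1.9 open 0.681 F [-1.2  2.1  4.1]
turn x -0.03 shift before-turn frame [-16.06  36.95  25.16]  after-turn frame [-16.06  36.93  25.18]
```

Call:
{"op": "drive_tool", "data": {"deltas": [[[0, 0, 0], [-1, 0, 0], 5], [[0, 0, 0], [-2.5, 0, 0], 5], [[0, 0, 0], [-3.5, 0, 0], 5], [[0, 0, 0], [-3.5, 0, 0], 5], [[0, 0, 0], [-3.5, 0, 0], 5], [[0, 0, 0], [-2, 1.5, 1], 5], [[0, 0, 0], [-1, 2.8, 1.9], 5], [[0, 0, 0], [0, 3.1, 2.1], 5], [[0, 0, 0], [0, 3.1, 2.1], 5], [[0, 0, 0], [0, 3.1, 2.1], 5], [[0, 0, 0], [0, 3.1, 2.1], 5], [[0, 0, 0], [0, 3.1, 2.1], 5]]}}

```text
clock: 17.93
tool_pos: [0.5826, -0.1607, 0.2487]
eef_rot: [-0.08, 0.703, 0.08, 0.702]
contact_force: [0.9, -0.1, -3.1]
opening: 0.677
```

Call:
{"op": "drive_tool", "data": {"deltas": [[[0, 0, 0], [0, 3.1, 2.1], 5], [[0, 0, 0], [0, 3.1, 2.1], 5], [[0, 0, 0], [0, 3.1, 2.1], 5], [[0, 0, 0], [0, 3.1, 2.1], 5], [[0, 0, 0], [0, 2.8, 1.9], 5], [[0, 0, 0], [0, 1.7, 1.2], 5], [[0, 0, 0], [0, 0, 0], 5], [[0, 0, 0], [0, 0, 0], 5], [[0, 0, 0], [0, 0, 0], 5]]}}

```text
clock: 18.68
tool_pos: [0.6565, 0.0268, 0.2482]
eef_rot: [-0.08, 0.703, 0.079, 0.702]
contact_force: [-0.1, -0.9, -4.0]
opening: 0.678
```

```bash
python3 -c "
from h import *
plan(.6595,.032,.092,103)
d=cam('wrist');cv2.imwrite('pics/w7.png',d['color'][:,:,::-1])"
```

```text
clk 18.68 tcp [0.6565 0.0268 0.2482] jaw 102.9 down [-0.002 -0.002 -1.   ] q7 1.37 open 0.678 F [-0.1 -0.9 -4. ]
turn x -0.1 shift before-turn frame [15.62  0.47  0.45]  after-turn frame [15.62  0.47  0.45]
```

View pics/w7.png

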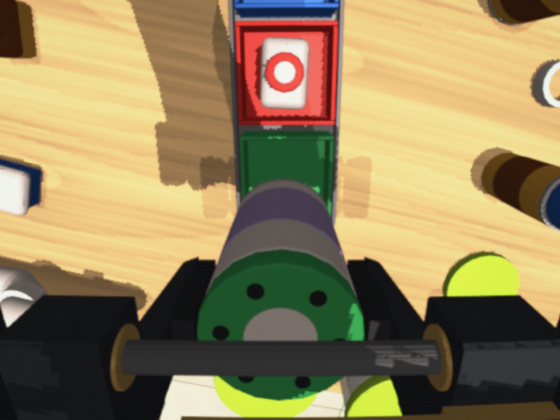

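The descaler is neatly inside the red cup. The red rim corners are at (235,24), (339,22), (336,124) and (239,126), and I'll use them to check the green cup.

```bash
python3 -c "
from h import *
plan(.6595,.032,.092)
d=cam('wrist');P=onplane(d,[(235,24),(339,22),(336,124),(239,126)],.049)[:,:2];print(P.mean(0),P.mean(0)+[.0955,.0219],np.linalg.norm(P-np.roll(P,1,0),axis=1).round(4))
print('green far edge mid',onplane(d,[(287.5,130)],.049)[0][:2]+.044*np.array([.9748,.223]))
print('descaler',onplane(d,[(285,72)],.126))"
```

```text
clk 18.73 tcp [0.6565 0.0261 0.2483] jaw 102.8 down [-0.001 -0.002 -1.   ] q7 1.37 open 0.672 F [-0.6  0.2 -3.9]
turn x 0 shift before-turn frame [15.62  0.54  0.45]  after-turn frame [15.62  0.54  0.45]
[0.5639912  0.01044512] [0.6594912  0.03234512] [0.086  0.0885 0.0858 0.0888]
green far edge mid [0.65314722 0.03133351]
descaler [[0.56458555 0.00785902 0.126     ]]
```

Call:
{"op": "drive_tool", "data": {"deltas": [[[0, 0, 0], [1, 0.5, 0.4], 5], [[0, 0, 0], [3, 0, 0], 5], [[0, 0, 0], [3, 0, 0], 5], [[0, 0, 0], [3, 0, 0], 5], [[0, 0, 0], [2, 0, 0], 5], [[0, 0, 0], [1.2, 0, 0], 5], [[0, 0, 0], [0.8, 0, 0], 5], [[0, 0, 0], [0.5, 0, 0], 5], [[0, 0, 0], [0.3, 0, 0], 5], [[0, 0, 0], [0.2, 0, 0], 5], [[0, 0, 0], [0.1, 0, 0], 5], [[0, 0, 0], [0, 0, 0], 5]]}}

```text
clock: 19.78
tool_pos: [0.6604, 0.0344, 0.0985]
eef_rot: [-0.08, 0.702, 0.08, 0.703]
contact_force: [0.6, 0.0, -3.5]
opening: 0.671
```

Call:
{"op": "drive_tool", "data": {"deltas": [[[0, 0, 0], [0, 0, 0], 5], [[0, 0, 0], [0, 0, 0], 5]]}}

```text
clock: 19.95
tool_pos: [0.6602, 0.0344, 0.0983]
eef_rot: [-0.08, 0.702, 0.08, 0.703]
contact_force: [0.7, -0.3, -3.5]
opening: 0.673
```

Call:
{"op": "drive_tool", "data": {"deltas": [[[0, 0, 0], [0.3, -0.2, 0], 5], [[0, 0, 0], [0.3, 0, 0], 5], [[0, 0, 0], [0.2, 0, 0], 5], [[0, 0, 0], [0.1, 0, 0], 5], [[0, 0, 0], [0.1, 0, 0], 5], [[0, 0, 0], [0.1, 0, 0], 5], [[0, 0, 0], [0.1, 0, 0], 5], [[0, 0, 0], [0, 0, 0], 5], [[0, 0, 0], [0, 0, 0], 5]]}}

```text
clock: 20.7
tool_pos: [0.6605, 0.0326, 0.0871]
eef_rot: [-0.08, 0.702, 0.08, 0.703]
contact_force: [-3.5, -0.0, 4.3]
opening: 0.671
```

Call:
{"op": "drive_tool", "data": {"deltas": [[[0, 0, 0], [0, 0, 0], 8.6], [[0, 0, 0], [0, 0, 0], 8.6], [[0, 0, 0], [0, 0, 0], 8.6], [[0, 0, 0], [0, 0, 0], 8.6], [[0, 0, 0], [0, 0, 0], 8.6], [[0, 0, 0], [-1, 0, 0], 8.6], [[0, 0, 0], [-2.5, 0, 0], 8.6], [[0, 0, 0], [-4, 0, 0], 8.6], [[0, 0, 0], [-4, 0, 0], 8.6], [[0, 0, 0], [-4, 0, 0], 8.6], [[0, 0, 0], [-2, 0, 0], 8.6], [[0, 0, 0], [0, 0, 0], 8.6]]}}

```text
clock: 21.7
tool_pos: [0.6633, 0.0334, 0.2677]
eef_rot: [-0.079, 0.699, 0.08, 0.707]
contact_force: [-0.0, 0.4, 0.4]
opening: 0.975
```

Call:
{"op": "drive_tool", "data": {"deltas": [[[0, 0, 0], [0, 0, 2.5], 8.6], [[0, 0, 0], [0, 0, 2.5], 8.6], [[0, 0, 0], [0, 0, 2], 8.6], [[0, 0, 0], [-2, 0, 0], 8.6], [[0, 0, 0], [-2, 0, 0], 8.6], [[0, 0, 0], [0, 0, 0], 8.6], [[0, 0, 0], [0, 0, 0], 8.6]]}}

```text
clock: 22.28
tool_pos: [0.7288, 0.0482, 0.3013]
eef_rot: [-0.08, 0.702, 0.08, 0.703]
contact_force: [0.1, 0.5, -0.6]
opening: 0.978
```

```bash
python3 -c "
from h import *
plan(.6595,.032,.25)
d=cam('wrist');s=cam('side');c=cam('scene')
cv2.imwrite('pics/end.png',np.hstack([cv2.resize(v['color'][:,:,::-1],(400,300)) for v in (d,s)]))
cv2.imwrite('pics/end.png',np.vstack([cv2.imread('pics/end.png'),np.hstack([cv2.resize(c['color'][:,:,::-1],(400,300)),cv2.resize(s['color'][140:260,220:380,::-1],(400,300))])]))
for v in (d,s,c):
  for k,z in (('blue',.13),('green',.11),('red',.118)):
    for st,ce,m in comps(mask(v['color'],k),40):
      sp=spot(v,m)
      if sp is not None: print(k,sp.round(),onplane(v,sp,z)[0][:2].round(3),onplane(v,sp,z+.008)[0][:2].round(3),v['color'][int(sp[1]),int(sp[0])])
"
```

```text
clk 22.28 tcp [0.7288 0.0482 0.3013] jaw 103.0 down [ 0.001  0.    -1.   ] q7 1.43 open 0.978 F [ 0.1  0.5 -0.6]
turn x 0 shift before-turn frame [ 5.12 -0.03 -7.12]  after-turn frame [ 5.12 -0.03 -7.12]
blue [555. 111.] [0.61  0.263] [0.611 0.257] [201 162  55]
green [282. 102.] [0.66  0.033] [0.659 0.033] [209 213 201]
red [278.   6.] [0.587 0.013] [0.589 0.014] [204 199 188]
blue [243. 140.] [0.605 0.265] [0.595 0.25 ] [180 138  66]
blue [266. 196.] [ 0.477 -0.002] [ 0.469 -0.012] [163 150 140]
blue [437. 257.] [ 0.592 -0.349] [ 0.582 -0.353] [140 129 121]
green [315. 169.] [0.67  0.043] [0.659 0.033] [165 153 144]
green [199. 172.] [0.431 0.211] [0.425 0.198] [181 139  66]
green [312. 208.] [ 0.543 -0.079] [ 0.534 -0.087] [128  32  32]
red [159. 140.] [0.428 0.436] [0.421 0.419] [140 114  90]
red [294. 183.] [0.573 0.017] [0.564 0.007] [165 151 142]
red [391. 242.] [ 0.575 -0.263] [ 0.566 -0.269] [179 134  59]
blue [256. 170.] [ 0.471 -0.017] [ 0.479 -0.018] [146 136 129]
blue [253. 212.] [ 0.608 -0.047] [ 0.615 -0.048] [125  31  29]
blue [387. 195.] [0.613 0.269] [0.62  0.265] [167 134  64]
green [510. 158.] [0.528 0.637] [0.535 0.629] [141 124  81]
green [293. 228.] [0.655 0.036] [0.661 0.034] [156 144 132]
red [420. 140.] [0.426 0.436] [0.435 0.43 ] [ 71 121 107]
red [452. 188.] [0.61  0.438] [0.617 0.431] [ 73 121 107]
red [279. 209.] [0.597 0.015] [0.604 0.014] [157 145 132]
red [157. 219.] [ 0.579 -0.262] [ 0.586 -0.261] [165 131  61]
```

View pics/end.png

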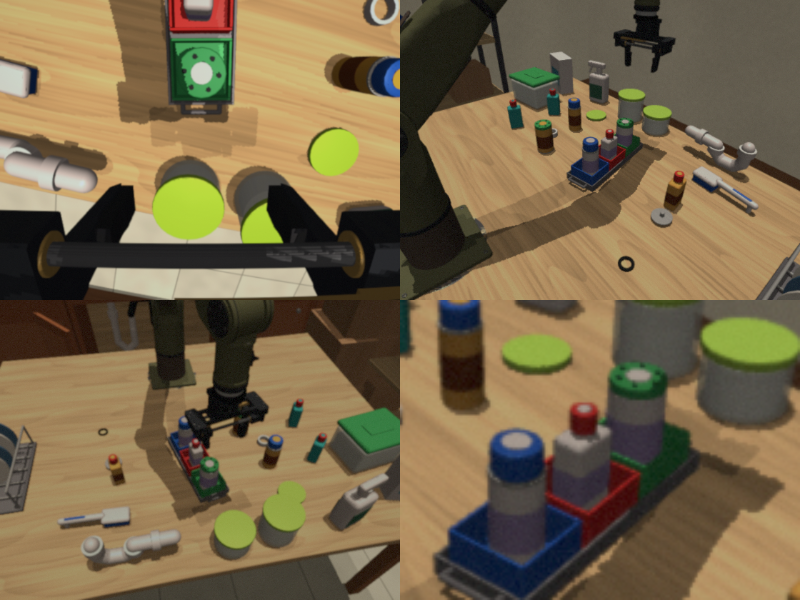

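All three cleaners stand upright in their cups at floor-level height: blue (.469,-.012), red (.564,.007) and green (.659,.033). The golden items are within 1–2 mm of where they started, and the gripper is clear. I'll hand in.

```bash
python3 -c "
from plant import r
print(r.get_state()['qd'].round(3));print(r.finish_job())"
```

```text
[ 0.     0.003 -0.001 -0.003  0.001  0.003  0.   ]
the job is handed in; nothing more can be done
None
```

I set all three white cleaners into their matching cups: the descaler in red, the disinfectant in blue and the scouring powder in green. I lowered each one until the wrist felt the cup floor before letting go. I handed the job in at about 22 s on the robot clock; it reports no verdict.

- **Cleaners:** the last pictures show all three upright. With their tops taken at floor-standing height, the side camera puts each within about 5 mm of its cup's centre.
- **Golden containers:** they measure within about 3 mm of where they started. The cheese shaker showed only in the side view, because the arm hid it from the scene camera.
- **Robot:** the arm was still and clear of everything.
- **Disagreements:** the scene and side cameras differed by up to 12 mm on the cups' x positions. I settled the red and green cups with the wrist camera and worked out the blue one from the 98 mm spacing. The final scene view still reads the disinfectant about 1 cm further out in x than the side view. It also gave no usable reading for the descaler, because the red cup's colour merged with its cap.

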